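# Reset the preload of the end cutter's stop collar

### The job

Loosen the wing set screw on the stop collar, slide the collar along the guide shaft against the spring buffer until the buffer pushes back with about 8 N (its nose roughly half-way in, never driven hard onto its stop), and tighten the screw fully again there so that the collar keeps that preload when you let go. Do not drag the collar while its screw is tight, and leave the other things on the table where they are.

Things in the scene. Friction and masses are not known exactly. Their poses are not given: they have to be found in the camera images.
- stand: the end cutter's guide-shaft stand, fixed to the table: base plate 100 x 400 x 12 mm, an end block 67 mm high at each end, a level steel shaft of 20 mm diameter, its axis 45 mm above the table. Origin on the table under the middle of the shaft; its y axis runs along the shaft towards the spring buffer. Nothing on it but the screw's wing is higher than 68 mm
- collar: dark steel stop collar on the shaft, 44 mm across, 30 mm long along the shaft, 0.3 kg; origin at its centre on the shaft axis, axes as the stand's. It can only slide along the shaft: 1 to 2 N of drag when the screw is loose; when the screw is tight it holds, slipping only under a shove of more than 20 N or so. It starts 45 mm or more clear of the nose
- screw_head (a point): centre of the wing of the collar's set screw: an upright steel plate 46 mm long, 10 mm thick, 26 mm high, over the middle of the collar, spanning 79 to 105 mm above the table; the screw turns about the vertical through this point. x axis along the wing, y through its thickness, z up. The wing is the handle both for turning the screw and for pushing the collar along
- screw (a joint): turn of the quick-acting set screw, rad: 0 = fully tight (stop), growing anticlockwise seen from above as it is loosened, stop at 1.6; starts tight (0 to 0.12). Friction about 0.1 N m, up to 0.2 N m when tightening. Its grip on the shaft is off from about 1.0 on and comes back steadily from 1.0 down to 0
- buffer: spring buffer at the shaft's +y end: fixed grey housing 44 mm across, 64 mm long, origin at its centre on the shaft axis, axes as the stand's. A steel nose (34 mm diameter) stands out of its -y face by 10 to 30 mm: differs each time, not measured. It yields from 2 N, stiffens by 2 N per mm, and bottoms after 6 mm at 14 N; then it is rigid
- hex_key: small steel L-shaped hex key, 75 mm long, lying on the base plate; a bystander; origin at the centre of its underside (of its long arm)
- marker: marker pen, 130 mm, lying near the stand; a bystander; origin at the centre of its underside
- pattern_weight: steel pattern weight with a small knob, 64 mm across, 48 mm high; a bystander; origin at the centre of its underside
- thread_cone: small cone of thread, 52 mm across, 68 mm high; a bystander; origin at the centre of its underside
- shears: shears with black handles, 210 mm, lying flat; a bystander; origin on its underside, 12 mm behind the pivot
- ruler: wooden ruler, 300 x 32 x 5 mm; a bystander; origin at the centre of its underside
- pin_tin: round steel tin, 70 mm across, 40 mm high; a bystander; origin at the centre of its underside
- tape_case: grey tape-measure case, 65 x 35 x 60 mm; a bystander; origin at the centre of its underside

How it is judged:
On the way, in this order (a step that is already met when the one before it is completed fails the run):
1. the set screw is loosened (turned past 0.8 rad) (value of joint screw above 0.8 rad), for 0.1 s.
2. the collar bears on the buffer with 5 to 11 N, its screw still loose (contact force between collar and buffer between 5 and 11 N and value of joint screw above 0.5 rad), for 0.2 s.
3. the screw is tight again (below 0.2 rad) with the collar bearing on the buffer (contact force between collar and buffer between 5 and 11 N and value of joint screw below 0.2 rad), for 0.2 s.
At the end, for the whole second after the job is handed in: The collar bears on the spring buffer with 5 to 11 N and stays there at rest (slower than 5 mm/s), its set screw is tight (joint below 0.2 rad), and every bystander is within 30 mm of where it started (all of step 3 and linear speed of collar below 0.005 m/s and distance of each of hex_key, marker, pattern_weight, thread_cone, shears, ruler, pin_tin, tape_case from where it was at the start of the episode below 0.03 m); the robot touches nothing.
It fails at once if the collar is pressed on the buffer with more than 18 N (driven onto its stop) (contact force between collar and buffer above 18 N).
It fails at once if the collar is dragged along (faster than 12 mm/s) while its screw is tight (below 0.4 rad) (value of joint screw below 0.4 rad and linear speed of collar above 0.012 m/s).
It fails at once if a bystander is shoved more than 30 mm (distance of any of hex_key, marker, pattern_weight, thread_cone, shears, ruler, pin_tin, tape_case from where it was at the start of the episode above 0.03 m).
It also fails if it takes over 64 s, if anything falls off the work surface, if the arm or the gripper's body presses on something with over 40 N, if the wrist force passes 120 N, or if a joint passes its speed limit or range.

### The arm

A 6-joint arm with a two-finger parallel gripper is mounted at the origin on the work surface. World frame = base frame: x ahead of the robot, y to its left, z up, the work surface at z = 0. Lengths are in m, angles in rad, forces in N, time in s.
With the tool pointing down it reaches from about 0.325 to 0.775 m from the base axis. Payload 9.3 kg.
Tool frame: the origin (TCP) lies midway between the tips of the shut fingers; the grasp point (between the pads) lies 19 mm behind it; z points along the fingers, y is the line along which they close (so a half turn about z gives the same grasp; the last joint's range is limited). The gripper opens to 85 mm and grips with 20 to 120 N. Pads are 22 mm wide; open, the fingers measure 114 mm over their backs; the gripper's body (76 mm by 85 mm) begins 54 mm behind the grasp point. The pads swing forward as they close: fully open they stand 13 mm farther back than shut.
Start: joints at [1.176, 0.259, 0.021, 1.334, 0, 1.418], TCP at [0.132, 0.534, 0.231] pointing down, gripper open.
Joint ranges: [-3.04, 3.04], [-0.91, 1.82], [-1.04, 1.36], [-1.92, 1.95], [-1.52, 1.45], [-3.14, 3.14]. Speed limits (rad/s): [2.22, 2.22, 2.79, 3.14, 3.14, 3.14].

### API

Orientations are given as a rotation vector (axis times angle).
In Python, from rig import read_state, imaging, r gives the robot as it stands.
- The arm moves only by the shell command python3 -m inch 'ROWS' [FORCE]. ROWS is JSON, a list of rows, each an object with "fingers": the finger opening in mm, from 0 to 85.4; "offset": the shift along the tool's x, y, z in mm, a list of three; "roll": the turn about the tool's z in rad. A call has 1 to 12 rows; each row is the pose to reach, as a shift and turn from the pose commanded when the call began, along the tool's axes at that moment; what a row does not reach only later rows make up. A row lasts 1/10 s, in which the tool goes at most 50 mm and 8.59 degrees, less where a joint would pass 70% of its speed; a pose out of reach is approached as far as the arm can. A call with a gripper value outside its range is refused whole. The fingers move at their own pace and stop on an object; FORCE is the grip in N (left out, the last holds). Time passes only in rows, so rows that repeat a pose let the fingers close. It gives the time, the measured TCP pose, the force, the opening and the grip force at its end, in the units of the state.
- read_state(): the state, without advancing time (a new reading comes with each control period).
- imaging.capture(name): name is "scene" or "top"; returns a dict with "img" (480x640x3 uint8, red, green, blue), "range_z" (480x640 float32, m along the optical axis (not along the pixel's ray), 0 where there is no reading), "fx", "fy", "cx", "cy" (pixels), "dist_coeffs" ([k1, k2, p1, p2, k3] as OpenCV has them; the pictures are not rectified), "origin" and "orientation" of the camera in the world. Camera axes: x right, y down, z forward; pixel columns grow to the right and rows downward; lengths in m; the calibration is good to about 2 mm. A picture is of the moment at which its call begins.
- r.hand_in(): hands the job in; it is judged then, once.
The state is a dict: "time_s": time; "joints": joint angles; "joint_velocities": joint speeds; "joint_efforts": joint torques, N m; "ee_pos": TCP position; "tool_rot": TCP orientation; "contact_force": force on the tool from outside, world axes, zero at the start; "moment": the same for the moment, N m; "grip_width": opening from 0.0 (shut) to 1.0 (fully open); "gripper_force": force on a finger pad.
Only numpy, scipy, OpenCV 4.12 (cv2) and the standard library are available. Lean on these libraries where they do the work, as an engineer would, in place of code of your own. Each camera call takes 0.05 s, during which the arm holds its last target. There are 200 camera calls.

## Working session

There is one attempt and no reset: what is moved stays moved. The work goes in short steps, Python scripts to look and compute and a shell command to move; the robot and the scene stay as the last step left them, time stands still between calls to the robot, and variables do not carry over. Pictures are saved under pics/ and viewed, at most 10 in all, crops included, and the job is handed in when it is done.

```bash
mkdir -p pics; cat > h.py <<'E'
from rig import read_state, imaging, r
import numpy as np, cv2
from scipy.spatial.transform import Rotation as R
def rot(o):
    o=np.array(o,float)
    return o if o.shape==(3,3) else R.from_rotvec(o).as_matrix() if o.size==3 else R.from_quat(o).as_matrix()
def cloud(c):
    v,u=np.mgrid[0:480,0:640]
    K=np.array([[c['fx'],0,c['cx']],[0,c['fy'],c['cy']],[0,0,1]])
    p=cv2.undistortPoints(np.stack([u,v],-1).reshape(-1,1,2).astype(np.float64),K,np.array(c['dist_coeffs'])).reshape(480,640,2)
    z=c['range_z'][...,None].astype(float)
    P=np.concatenate([p*z,z],-1)@rot(c['orientation']).T+np.array(c['origin'])
    P[c['range_z']==0]=np.nan
    return P
def snap(n,f,box=None,s=1):
    c=imaging.capture(n); im=c['img'][...,::-1]
    np.savez('last_'+n,P=cloud(c),img=c['img'])
    if box: im=im[box[1]:box[3],box[0]:box[2]]
    cv2.imwrite('pics/'+f,cv2.resize(im,None,fx=s,fy=s)); return c
E
python3 - <<'E'
from h import *
for n in('scene','top'):
    c=snap(n,n+'1.png'); print(n,c['origin'],c['orientation'])
print(read_state())
E
```

```text
scene [1.39804746 0.44993748 1.22577221] [-1.38553881 -2.27727255  0.8488884 ]
top [ 0.33573208 -0.01595739  1.2073639 ] [-2.08816887  2.13205262 -0.21856241]
{'time_s': 0.1, 'joints': array([ 1.17639978e+00,  2.59105127e-01,  2.08404919e-02,  1.33370894e+00,
       -5.44843674e-05,  1.41818820e+00]), 'joint_velocities': array([ 0.00171652, -0.00090352,  0.00165527, -0.00127888, -0.00077661,
        0.00138373]), 'joint_efforts': array([ 5.69074386e-03, -5.56694520e+01,  3.45067406e+01,  1.17235148e-02,
       -1.87247065e-04, -2.03659613e-05]), 'ee_pos': array([0.1316156 , 0.53375308, 0.23074446]), 'tool_rot': array([-3.78843754e-01, -3.11839868e+00,  1.80345089e-03]), 'contact_force': array([ 1.03527807,  0.34882354, -0.04407325]), 'moment': array([-0.01235538, -0.03401644, -0.0181303 ]), 'gripper_force': 0.0, 'grip_width': 0.9996293871540499}
```

View pics/top1.png

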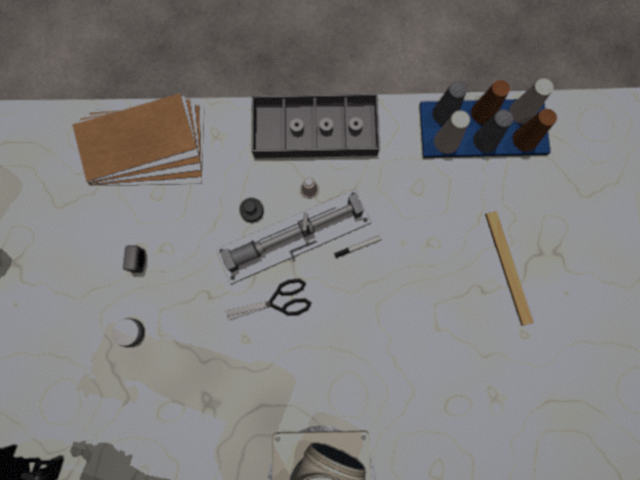

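View pics/scene1.png

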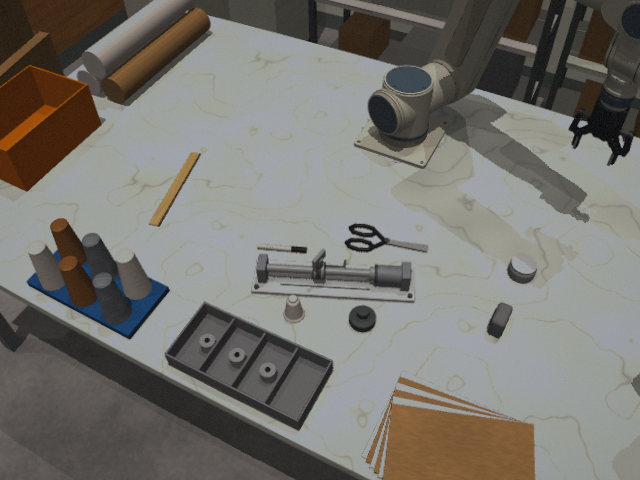

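The top picture shows the stand from (230,262), the buffer end, to (355,205), with the collar and wing at about (306,225). In the scene picture the wing is at (319,260) and the buffer at (392,275). Next I'll measure these with the depth data.

```bash
python3 - <<'E'
from h import *
for n,b in(('top',(215,185,380,285)),('scene',(245,235,425,310))):
    d=np.load(f'last_{n}.npz');P=d['P'];x0,y0,x1,y1=b
    Q=P[y0:y1,x0:x1].reshape(-1,3);Q=Q[~np.isnan(Q[:,2])]
    W=Q[(Q[:,2]>.074)&(Q[:,2]<.12)]
    print(n,'wing',len(W),np.median(W,0),W.min(0),W.max(0))
    if len(W)>4:
        X=W[:,:2]-W[:,:2].mean(0);u,s,v=np.linalg.svd(X);print(' dir',v[0],np.ptp(X@v[0]),np.ptp(X@v[1]))
    B=Q[(Q[:,2]>.058)&(Q[:,2]<.072)]
    S=Q[(Q[:,2]>.03)&(Q[:,2]<.072)]
    X=S[:,:2]-S[:,:2].mean(0);v=np.linalg.svd(X,full_matrices=False)[2][0]; v=v*np.sign(v[1])
    t=B[:,:2]@v; e=[B[t<t.min()+.03],B[t>t.max()-.03]]
    print(' axis',v,'ends',e[0].mean(0),e[1].mean(0),'t',t.min(),t.max())
    a=S[:,:2]@v
    for lo in np.arange(a.min(),a.max(),.01):
        m=(a>=lo)&(a<lo+.01); print(round(lo,3),np.round(S[m].mean(0),3),round(S[m,2].max(),3),end=' | ')
    print()
im=np.load('last_top.npz')['img'][185:285,215:380,::-1]
cv2.imwrite('pics/c1.png',cv2.resize(im,None,fx=4.8,fy=4.8,interpolation=2))
im=np.load('last_scene.npz')['img'][235:310,245:425,::-1]
cv2.imwrite('pics/c2.png',cv2.resize(im,None,fx=4.4,fy=4.4,interpolation=2))
E
```

```text
top wing 103 [0.61223095 0.02721831 0.10359699] [0.59096419 0.01992812 0.08007138] [0.63445296 0.03708668 0.10925871]
 dir [-0.99108341  0.13324289] 0.04457472501220681 0.017304091402828774
 axis [-0.39938264  0.91678433] ends [ 0.66708421 -0.09954     0.06677549] [0.53218809 0.21933385 0.0664935 ] t -0.3690451289522322 0.0034772067391166763
-0.369 [ 0.667 -0.106  0.064] 0.071 | -0.359 [ 0.664 -0.097  0.065] 0.072 | -0.349 [ 0.662 -0.089  0.054] 0.072 | -0.339 [ 0.658 -0.078  0.054] 0.063 | -0.329 [ 0.653 -0.069  0.053] 0.058 | -0.319 [ 0.649 -0.059  0.052] 0.06 | -0.309 [ 0.646 -0.05   0.053] 0.06 | -0.299 [ 0.645 -0.04   0.053] 0.058 | -0.289 [ 0.663 -0.021  0.05 ] 0.059 | -0.279 [ 0.671 -0.006  0.053] 0.07 | -0.269 [0.677 0.007 0.052] 0.069 | -0.259 [0.658 0.008 0.049] 0.058 | -0.249 [0.622 0.005 0.053] 0.062 | -0.239 [0.615 0.014 0.061] 0.07 | -0.229 [0.603 0.018 0.06 ] 0.071 | -0.219 [0.607 0.031 0.058] 0.068 | -0.209 [0.607 0.041 0.057] 0.068 | -0.199 [0.603 0.051 0.053] 0.057 | -0.189 [0.599 0.06  0.053] 0.057 | -0.179 [0.596 0.069 0.053] 0.058 | -0.169 [0.591 0.079 0.053] 0.0
[... 1593 characters left out ...]
 | -0.211 [0.604 0.059 0.05 ] 0.058 | -0.201 [0.601 0.069 0.051] 0.059 | -0.191 [0.596 0.078 0.052] 0.059 | -0.181 [0.592 0.088 0.051] 0.056 | -0.171 [0.588 0.097 0.049] 0.06 | -0.161 [0.585 0.107 0.051] 0.059 | -0.151 [0.601 0.125 0.05 ] 0.057 | -0.141 [0.615 0.143 0.05 ] 0.058 | -0.131 [0.601 0.147 0.05 ] 0.059 | -0.121 [0.572 0.145 0.053] 0.066 | -0.111 [0.569 0.155 0.056] 0.069 | -0.101 [0.566 0.164 0.059] 0.071 | -0.091 [0.562 0.173 0.059] 0.071 | -0.081 [0.559 0.182 0.058] 0.071 | -0.071 [0.554 0.192 0.058] 0.069 | -0.061 [0.55  0.201 0.057] 0.067 | -0.051 [0.545 0.21  0.059] 0.07 | -0.041 [0.542 0.219 0.059] 0.071 | -0.031 [0.536 0.227 0.061] 0.071 | -0.021 [0.52  0.227 0.064] 0.068 |
```

View pics/c1.png

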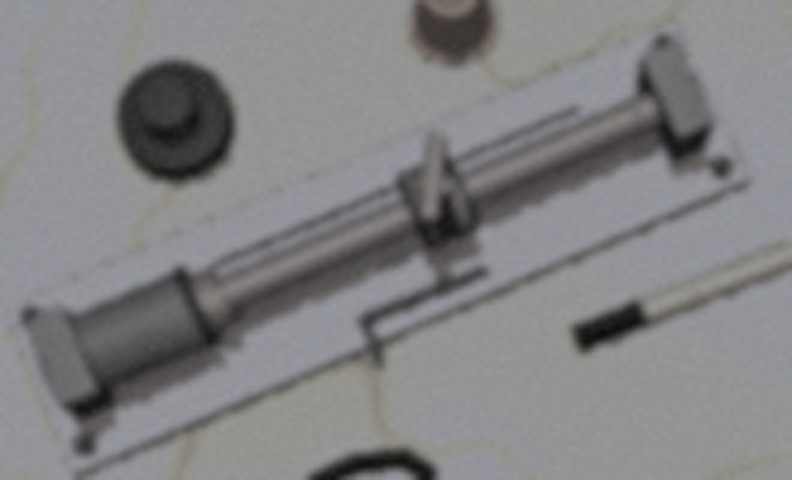

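View pics/c2.png

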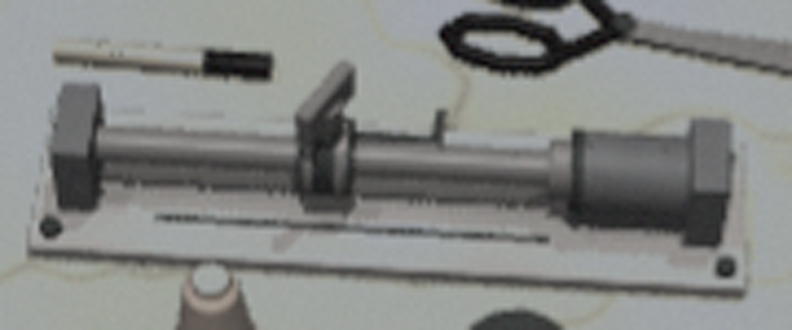

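The crops show the wing as an oblique plate from (297,115) to (350,68) in the scene crop, which makes its angle about -8° in world. The nose tip is at x≈550 and the collar face at x≈350, so the gap is about 100 mm. I'll refine the wing centre while the arm moves over it.

```bash
python3 - <<'E'
from h import *
for n,b in(('top',(285,200,330,250)),('scene',(300,235,345,285))):
    P=np.load(f'last_{n}.npz')['P'];x0,y0,x1,y1=b
    Q=P[y0:y1,x0:x1].reshape(-1,3)
    for lo in(.080,.098):
        W=Q[(Q[:,2]>lo)&(Q[:,2]<.112)]; rr=cv2.minAreaRect(W[:,:2].astype(np.float32)*1000)
        print(n,lo,len(W),W.mean(0),rr)
E
python3 -m inch '[{"fingers":85,"offset":[-589,-376,30],"roll":-0.1},{"fingers":85,"offset":[-589,-376,30],"roll":-0.1},{"fingers":85,"offset":[-589,-376,30],"roll":-0.1},{"fingers":85,"offset":[-589,-376,30],"roll":-0.1},{"fingers":85,"offset":[-589,-376,30],"roll":-0.1},{"fingers":85,"offset":[-589,-376,30],"roll":-0.1},{"fingers":85,"offset":[-589,-376,30],"roll":-0.1},{"fingers":85,"offset":[-589,-376,30],"roll":-0.1},{"fingers":85,"offset":[-589,-376,30],"roll":-0.1},{"fingers":85,"offset":[-589,-376,30],"roll":-0.1},{"fingers":85,"offset":[-589,-376,30],"roll":-0.1},{"fingers":85,"offset":[-589,-376,30],"roll":-0.1}]' 20
```

```text
top 0.08 103 [0.61167019 0.02788642 0.10077861] ((612.8511962890625, 28.34632110595703), (43.050048828125, 17.077341079711914), 5.079916954040527)
top 0.098 74 [0.61338637 0.02815587 0.10460851] ((613.4795532226562, 28.250213623046875), (9.819705963134766, 43.189884185791016), 83.30213928222656)
scene 0.08 138 [0.61669956 0.02892855 0.09691531] ((613.8307495117188, 28.721431732177734), (14.02704906463623, 47.876426696777344), 78.70621490478516)
scene 0.098 73 [0.6150785  0.02775835 0.1027758 ] ((614.7433471679688, 27.726205825805664), (12.905797958374023, 46.400962829589844), 84.73042297363281)
time_s: 1.3
ee_pos: [0.546, 0.098, 0.2052]
tool_rot: [-0.223, -3.133, -0.0]
contact_force: [0.7, 1.4, -0.3]
grip_width: 0.994
gripper_force: 0.0
```

```bash
python3 -m inch '[{"fingers":85,"offset":[-77,-60,0],"roll":-0.03},{"fingers":85,"offset":[-77,-60,0],"roll":-0.03},{"fingers":85,"offset":[-77,-60,0],"roll":-0.03},{"fingers":85,"offset":[-77,-60,0],"roll":-0.03},{"fingers":85,"offset":[-77,-60,60],"roll":-0.03},{"fingers":85,"offset":[-77,-60,60],"roll":-0.03},{"fingers":85,"offset":[-77,-60,60],"roll":-0.03},{"fingers":85,"offset":[-77,-60,60],"roll":-0.03}]' 20
python3 -c "
from h import *
s=read_state();print(s['ee_pos'],rot(s['tool_rot']),s['contact_force'],s['joints'])"
```

```text
time_s: 2.1
ee_pos: [0.6129, 0.0302, 0.1472]
tool_rot: [0.174, 3.136, 0.0]
contact_force: [0.8, -0.2, 0.1]
grip_width: 0.993
gripper_force: 0.0
[0.61291393 0.03024461 0.14715423] [[-9.93861255e-01  1.10627554e-01  1.16162629e-03]
 [ 1.10627559e-01  9.93861932e-01 -6.06726534e-05]
 [-1.16120821e-03  6.82076806e-05 -9.99999323e-01]] [ 0.81745449 -0.16701588  0.10827399] [-8.73710297e-02  3.99305951e-01  1.37689177e-02  1.18409680e+00
  4.09221845e-05  2.34834918e-02]
```

```bash
python3 -m inch '[{"fingers":85,"offset":[-1.2,-2.1,30],"roll":0},{"fingers":60,"offset":[-1.2,-2.1,60],"roll":0},{"fingers":40,"offset":[-1.2,-2.1,72],"roll":0},{"fingers":24,"offset":[-1.2,-2.1,72],"roll":0},{"fingers":22,"offset":[-1.2,-2.1,72],"roll":0},{"fingers":22,"offset":[-1.2,-2.1,72],"roll":0},{"fingers":22,"offset":[-1.2,-2.1,72],"roll":0},{"fingers":22,"offset":[-1.2,-2.1,72],"roll":0}]' 20
python3 - <<'E'
from h import *
s=read_state();print(s['ee_pos'])
snap('scene','s2.png',(265,195,385,285),6)
E
```

```text
time_s: 2.9
ee_pos: [0.6141, 0.0273, 0.0744]
tool_rot: [0.175, 3.135, -0.0]
contact_force: [-0.2, -0.2, -0.3]
grip_width: 0.259
gripper_force: 0.0
[0.61413324 0.02731481 0.07440567]
```

View pics/s2.png

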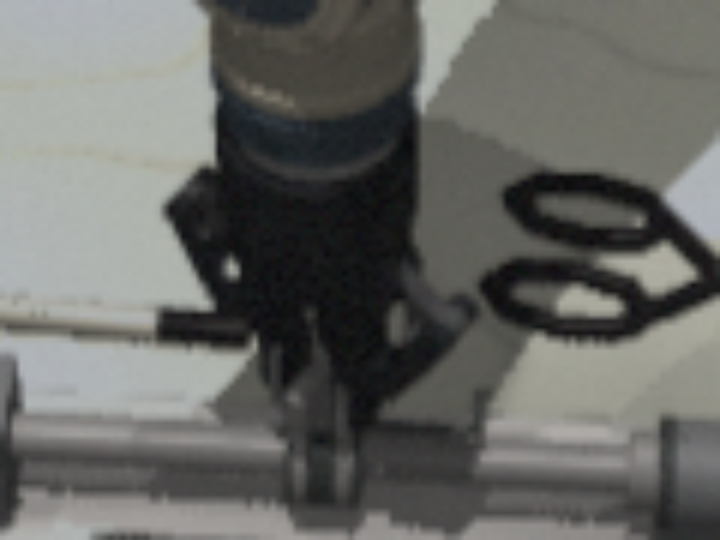

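The fingers straddle the wing at about (315,390), with light showing on both sides. I'll close gently.

```bash
python3 -m inch '[{"fingers":15,"offset":[0,0,0],"roll":0},{"fingers":12,"offset":[0,0,0],"roll":0},{"fingers":10,"offset":[0,0,0],"roll":0},{"fingers":8,"offset":[0,0,0],"roll":0},{"fingers":5,"offset":[0,0,0],"roll":0},{"fingers":5,"offset":[0,0,0],"roll":0}]' 20
python3 -c "
from h import *
s=read_state();print(s['ee_pos'],s['contact_force'],s['moment'])"
```

```text
time_s: 3.55
ee_pos: [0.6138, 0.0276, 0.0737]
tool_rot: [0.175, 3.136, 0.001]
contact_force: [-0.2, 3.3, 4.2]
grip_width: 0.118
gripper_force: 19.6
[0.61384914 0.02755149 0.07371868] [-0.24811449  3.33998315  4.18747594] [ 0.7158731  -0.00270893 -0.01152431]
```

```bash
python3 -m inch '[{"fingers":0,"offset":[0,0,0],"roll":0},{"fingers":0,"offset":[0,0,0],"roll":0},{"fingers":0,"offset":[0,0,0],"roll":-0.05},{"fingers":0,"offset":[0,0,0],"roll":-0.1},{"fingers":0,"offset":[0,0,0],"roll":-0.15},{"fingers":0,"offset":[0,0,0],"roll":-0.2},{"fingers":0,"offset":[0,0,0],"roll":-0.25},{"fingers":0,"offset":[0,0,0],"roll":-0.3},{"fingers":0,"offset":[0,0,0],"roll":-0.3},{"fingers":0,"offset":[0,0,0],"roll":-0.3}]' 60
python3 -c "
from h import *
s=read_state();print(s['ee_pos'],s['contact_force'],s['moment'])"
```

```text
time_s: 4.55
ee_pos: [0.6138, 0.0277, 0.0738]
tool_rot: [-0.296, 3.127, 0.001]
contact_force: [0.5, 4.4, 5.8]
grip_width: 0.103
gripper_force: 62.1
[0.61383216 0.02770753 0.07376162] [0.45799269 4.43208879 5.77135048] [0.96809841 0.08114947 0.12479722]
```

Turning works, with a moment of about 0.12 N m and small side forces. I'll continue to about 1.2 rad.

```bash
python3 -m inch '[{"fingers":0,"offset":[0,0,0],"roll":-0.1},{"fingers":0,"offset":[0,0,0],"roll":-0.2},{"fingers":0,"offset":[0,0,0],"roll":-0.3},{"fingers":0,"offset":[0,0,0],"roll":-0.4},{"fingers":0,"offset":[0,0,0],"roll":-0.5},{"fingers":0,"offset":[0,0,0],"roll":-0.6},{"fingers":0,"offset":[0,0,0],"roll":-0.7},{"fingers":0,"offset":[0,0,0],"roll":-0.8},{"fingers":0,"offset":[0,0,0],"roll":-0.9},{"fingers":0,"offset":[0,0,0],"roll":-0.9},{"fingers":0,"offset":[0,0,0],"roll":-0.9}]' 60
python3 -c "
from h import *
s=read_state();M=rot(s['tool_rot']);print(s['ee_pos'],s['contact_force'],s['moment'],M)
d=np.array([-.389,.921,0]);print('along y in tool',M.T@d, s['contact_force']@d)"
```

```text
time_s: 5.65
ee_pos: [0.614, 0.0271, 0.0737]
tool_rot: [-1.622, 2.69, -0.001]
contact_force: [1.6, 1.4, 3.8]
grip_width: 0.107
gripper_force: 62.0
[0.61400345 0.02708008 0.07368281] [1.61452435 1.43076514 3.76820253] [ 0.19060914 -0.1720818   0.08394078] [[-4.66652645e-01 -8.84440507e-01  5.45415629e-04]
 [-8.84440664e-01  4.66652450e-01 -4.51166883e-04]
 [ 1.44510728e-04 -6.92925981e-04 -9.99999749e-01]]
along y in tool [-6.33041972e-01  7.73834264e-01 -6.27691380e-04] 0.689684728082929
```

```bash
python3 -m inch '[{"fingers":0,"offset":[-3.2,3.9,0],"roll":0},{"fingers":0,"offset":[-7.6,9.3,0],"roll":0},{"fingers":0,"offset":[-12.7,15.5,0],"roll":0},{"fingers":0,"offset":[-17.7,21.7,0],"roll":0},{"fingers":0,"offset":[-22.8,27.9,0],"roll":0},{"fingers":0,"offset":[-27.9,34,0],"roll":0},{"fingers":0,"offset":[-32.9,40.2,0],"roll":0},{"fingers":0,"offset":[-38,46.4,0],"roll":0},{"fingers":0,"offset":[-38,46.4,0],"roll":0},{"fingers":0,"offset":[-38,46.4,0],"roll":0}]' 60
python3 - <<'E'
from h import *
s=read_state();f=s['contact_force'];d=np.array([-.389,.921,0]);l=np.array([.921,.389,0])
print(s['ee_pos'],f,'along',f@d,'lat',f@l,s['moment'])
snap('scene','s3.png',(290,195,430,300),5.5)
E
```

```text
time_s: 6.65
ee_pos: [0.5902, 0.0831, 0.0737]
tool_rot: [-1.627, 2.687, 0.001]
contact_force: [2.1, 2.7, 5.0]
grip_width: 0.107
gripper_force: 62.3
[0.59021831 0.08311629 0.07365192] [2.12962187 2.69422524 4.98852182] along 1.6529585412455619 lat 3.009435365726631 [ 0.44993222 -0.50703934 -0.04518566]
```

View pics/s3.png

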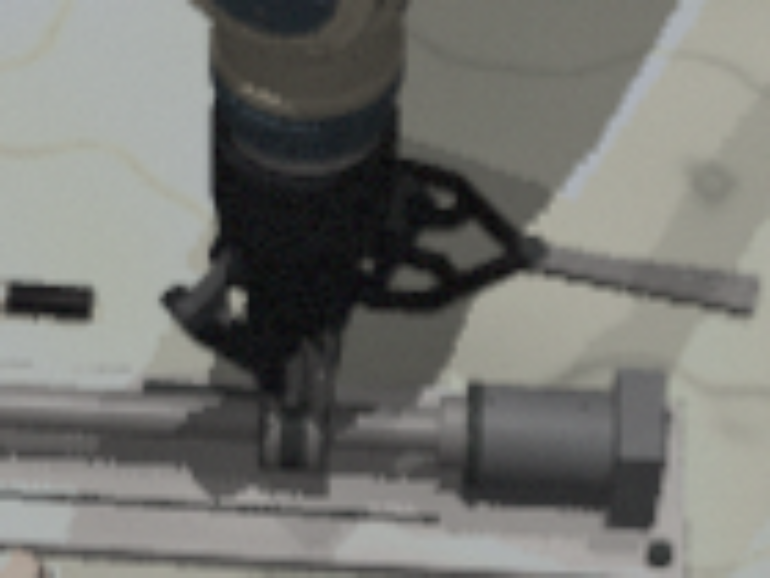

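The picture shows the collar face at x≈328 and the nose tip at x≈440, so 35–50 mm of gap remains. I'll move another 25 mm and then creep.

```bash
cat > f.py <<'E'
from h import *
s=read_state();f=s['contact_force'];d=np.array([-.389,.921,0]);l=np.array([.921,.389,0])
p=s['ee_pos'];M=rot(s['tool_rot'])
print('t',s['time_s'],'pos',p.round(5),'s=%.2fmm'%(1000*((p-np.array([.614,.0271,0]))@d)),'lat=%.2f'%(1000*((p-np.array([.614,.0271,0]))@l)),'along %.2f lat %.2f z %.2f'%(f@d,f@l,f[2]),'mz %.3f'%s['moment'][2],'wing %.3f'%np.arctan2(M[1,0],M[0,0]),'d in tool',(M.T@d).round(3))
E
python3 -m inch '[{"fingers":0,"offset":[-3.2,3.9,0],"roll":0},{"fingers":0,"offset":[-6.3,7.7,0],"roll":0},{"fingers":0,"offset":[-9.5,11.6,0],"roll":0},{"fingers":0,"offset":[-12.7,15.5,0],"roll":0},{"fingers":0,"offset":[-15.8,19.3,0],"roll":0},{"fingers":0,"offset":[-15.8,19.3,0],"roll":0},{"fingers":0,"offset":[-15.8,19.3,0],"roll":0}]' 60 >/dev/null
python3 f.py
python3 -m inch '[{"fingers":0,"offset":[-0.95,1.16,0],"roll":0},{"fingers":0,"offset":[-1.9,2.3,0],"roll":0},{"fingers":0,"offset":[-2.85,3.5,0],"roll":0},{"fingers":0,"offset":[-3.8,4.6,0],"roll":0},{"fingers":0,"offset":[-3.8,4.6,0],"roll":0}]' 60 >/dev/null
python3 f.py
```

```text
t 7.4 pos [0.58071 0.10568 0.07366] s=85.32mm lat=-0.09 along 1.27 lat 3.05 z 6.40 mz -0.024 wing -2.053 d in tool [-0.636  0.772  0.   ]
t 7.9 pos [0.57852 0.11081 0.07365] s=90.90mm lat=-0.11 along -0.51 lat 4.18 z 6.87 mz -0.013 wing -2.054 d in tool [-0.635  0.772 -0.   ]
```

```bash

python3 -m inch '[{"fingers":0,"offset":[-0.63,0.77,0],"roll":0},{"fingers":0,"offset":[-1.27,1.55,0],"roll":0},{"fingers":0,"offset":[-1.9,2.3,0],"roll":0},{"fingers":0,"offset":[-1.9,2.3,0],"roll":0}]' 60 >/dev/null
python3 f.py
```

```text
t 8.3 pos [0.5774  0.11347 0.07365] s=93.79mm lat=-0.11 along -0.76 lat 3.50 z 5.53 mz 0.031 wing -2.054 d in tool [-0.635  0.772 -0.   ]
```

```bash

python3 -m inch '[{"fingers":0,"offset":[-0.63,0.77,0],"roll":0},{"fingers":0,"offset":[-1.27,1.55,0],"roll":0},{"fingers":0,"offset":[-1.27,1.55,0],"roll":0},{"fingers":0,"offset":[-1.27,1.55,0],"roll":0}]' 60 >/dev/null
python3 f.py; sleep 0; python3 f.py
```

```text
t 8.7 pos [0.57665 0.11528 0.07366] s=95.74mm lat=-0.10 along 0.18 lat 4.75 z 6.09 mz 0.063 wing -2.054 d in tool [-0.635  0.772 -0.   ]
t 8.7 pos [0.57665 0.11528 0.07366] s=95.74mm lat=-0.10 along 0.18 lat 4.75 z 6.09 mz 0.063 wing -2.054 d in tool [-0.635  0.772 -0.   ]
```

```bash

python3 -m inch '[{"fingers":0,"offset":[-0.63,0.77,0],"roll":0},{"fingers":0,"offset":[-1.27,1.55,0],"roll":0},{"fingers":0,"offset":[-1.27,1.55,0],"roll":0},{"fingers":0,"offset":[-1.27,1.55,0],"roll":0}]' 60 >/dev/null
python3 f.py
```

```text
t 9.1 pos [0.57586 0.11712 0.07365] s=97.75mm lat=-0.11 along -0.42 lat 4.08 z 4.24 mz -0.019 wing -2.054 d in tool [-0.635  0.772 -0.   ]
```

```bash

python3 -m inch '[{"fingers":0,"offset":[-0.63,0.77,0],"roll":0},{"fingers":0,"offset":[-1.27,1.55,0],"roll":0},{"fingers":0,"offset":[-1.27,1.55,0],"roll":0},{"fingers":0,"offset":[-1.27,1.55,0],"roll":0}]' 60 >/dev/null
python3 f.py
```

```text
t 9.5 pos [0.57508 0.11899 0.07366] s=99.77mm lat=-0.10 along -0.58 lat 3.67 z 5.49 mz -0.031 wing -2.054 d in tool [-0.635  0.772 -0.   ]
```

```bash

python3 -m inch '[{"fingers":0,"offset":[-0.63,0.77,0],"roll":0},{"fingers":0,"offset":[-1.27,1.55,0],"roll":0},{"fingers":0,"offset":[-1.27,1.55,0],"roll":0},{"fingers":0,"offset":[-1.27,1.55,0],"roll":0}]' 60 >/dev/null
python3 f.py
```

```text
t 9.9 pos [0.57433 0.12083 0.07366] s=101.76mm lat=-0.08 along -0.33 lat 4.02 z 4.60 mz -0.015 wing -2.054 d in tool [-0.635  0.772 -0.   ]
```

```bash

python3 -m inch '[{"fingers":0,"offset":[-0.63,0.77,0],"roll":0},{"fingers":0,"offset":[-1.27,1.55,0],"roll":0},{"fingers":0,"offset":[-1.27,1.55,0],"roll":0},{"fingers":0,"offset":[-1.27,1.55,0],"roll":0}]' 60 >/dev/null
python3 f.py
```

```text
t 10.3 pos [0.57353 0.12267 0.07366] s=103.76mm lat=-0.10 along -0.14 lat 3.20 z 5.10 mz 0.001 wing -2.054 d in tool [-0.635  0.772 -0.   ]
```

```bash
python3 - <<'E'
from h import *
snap('scene','s4.png',(310,215,420,300),7)
E
```

```text
(no output)
```

View pics/s4.png

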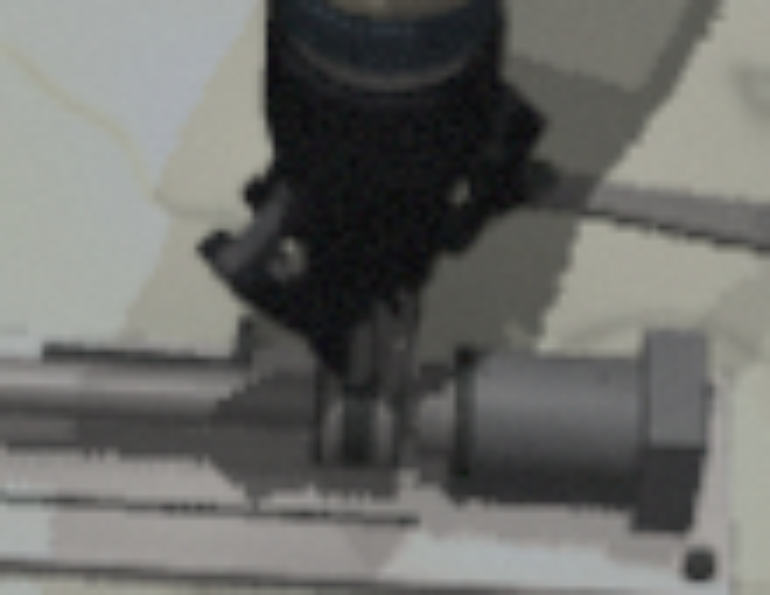

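The collar face (x≈402) is now within a few mm of the nose (x≈415). I'll continue in 1 mm steps.

```bash

python3 -m inch '[{"fingers":0,"offset":[-0.63,0.77,0],"roll":0},{"fingers":0,"offset":[-1.27,1.55,0],"roll":0},{"fingers":0,"offset":[-1.27,1.55,0],"roll":0},{"fingers":0,"offset":[-1.27,1.55,0],"roll":0}]' 60 >/dev/null
python3 f.py
```

```text
t 10.75 pos [0.57273 0.12452 0.07363] s=105.78mm lat=-0.12 along 0.16 lat 4.46 z 5.74 mz 0.037 wing -2.054 d in tool [-0.635  0.772 -0.   ]
```

```bash

python3 -m inch '[{"fingers":0,"offset":[-0.63,0.77,0],"roll":0},{"fingers":0,"offset":[-0.63,0.77,0],"roll":0},{"fingers":0,"offset":[-0.63,0.77,0],"roll":0}]' 60 >/dev/null
python3 f.py
```

```text
t 11.05 pos [0.57237 0.1254  0.07364] s=106.73mm lat=-0.11 along 0.10 lat 3.76 z 4.73 mz -0.025 wing -2.054 d in tool [-0.635  0.772 -0.   ]
```

```bash

python3 -m inch '[{"fingers":0,"offset":[-0.63,0.77,0],"roll":0},{"fingers":0,"offset":[-0.63,0.77,0],"roll":0},{"fingers":0,"offset":[-0.63,0.77,0],"roll":0}]' 60 >/dev/null
python3 f.py
```

```text
t 11.35 pos [0.572   0.1263  0.07364] s=107.70mm lat=-0.10 along -1.06 lat 4.45 z 5.50 mz 0.022 wing -2.054 d in tool [-0.635  0.772 -0.   ]
```

```bash

python3 -m inch '[{"fingers":0,"offset":[-0.63,0.77,0],"roll":0},{"fingers":0,"offset":[-0.63,0.77,0],"roll":0},{"fingers":0,"offset":[-0.63,0.77,0],"roll":0}]' 60 >/dev/null
python3 f.py
```

```text
t 11.65 pos [0.57158 0.12723 0.07365] s=108.72mm lat=-0.12 along -0.60 lat 4.38 z 4.75 mz -0.016 wing -2.054 d in tool [-0.635  0.772 -0.   ]
```

```bash

python3 -m inch '[{"fingers":0,"offset":[-0.63,0.77,0],"roll":0},{"fingers":0,"offset":[-0.63,0.77,0],"roll":0},{"fingers":0,"offset":[-0.63,0.77,0],"roll":0}]' 60 >/dev/null
python3 f.py
```

```text
t 11.95 pos [0.57127 0.12803 0.07367] s=109.58mm lat=-0.09 along -1.39 lat 4.34 z 4.81 mz -0.018 wing -2.054 d in tool [-0.635  0.772 -0.001]
```

```bash

python3 -m inch '[{"fingers":0,"offset":[-0.63,0.77,0],"roll":0},{"fingers":0,"offset":[-0.63,0.77,0],"roll":0},{"fingers":0,"offset":[-0.63,0.77,0],"roll":0}]' 60 >/dev/null
python3 f.py
```

```text
t 12.25 pos [0.57096 0.12866 0.07364] s=110.28mm lat=-0.13 along -2.31 lat 4.03 z 4.87 mz 0.055 wing -2.054 d in tool [-0.635  0.772 -0.001]
```

```bash

python3 -m inch '[{"fingers":0,"offset":[0,0,0],"roll":0},{"fingers":0,"offset":[0,0,0],"roll":0}]' 60 >/dev/null
python3 f.py
```

```text
t 12.45 pos [0.57101 0.12868 0.07368] s=110.28mm lat=-0.08 along -3.97 lat 2.71 z 4.54 mz 0.023 wing -2.054 d in tool [-0.635  0.772 -0.001]
```

```bash

python3 -m inch '[{"fingers":0,"offset":[-0.63,0.77,0],"roll":0},{"fingers":0,"offset":[-0.95,1.16,0],"roll":0},{"fingers":0,"offset":[-0.95,1.16,0],"roll":0},{"fingers":0,"offset":[-0.95,1.16,0],"roll":0},{"fingers":0,"offset":[-0.95,1.16,0],"roll":0},{"fingers":0,"offset":[-0.95,1.16,0],"roll":0}]' 60 >/dev/null
python3 f.py
```

```text
t 13.05 pos [0.5706  0.12964 0.07368] s=111.32mm lat=-0.08 along -5.40 lat 4.40 z 4.93 mz 0.048 wing -2.054 d in tool [-0.635  0.773 -0.002]
```

```bash

python3 -m inch '[{"fingers":0,"offset":[-0.63,0.77,0],"roll":0},{"fingers":0,"offset":[-0.63,0.77,0],"roll":0},{"fingers":0,"offset":[-0.63,0.77,0],"roll":0},{"fingers":0,"offset":[-0.63,0.77,0],"roll":0}]' 60 >/dev/null
python3 f.py
```

```text
t 13.45 pos [0.5703  0.13036 0.0737 ] s=112.10mm lat=-0.08 along -7.00 lat 3.03 z 4.41 mz 0.022 wing -2.054 d in tool [-0.634  0.773 -0.002]
```

```bash

python3 -m inch '[{"fingers":0,"offset":[-0.38,0.46,0],"roll":0},{"fingers":0,"offset":[-0.38,0.46,0],"roll":0},{"fingers":0,"offset":[-0.38,0.46,0],"roll":0},{"fingers":0,"offset":[-0.38,0.46,0],"roll":0}]' 60 >/dev/null
python3 f.py
python3 -m inch '[{"fingers":0,"offset":[0,0,0],"roll":0.05},{"fingers":0,"offset":[0,0,0],"roll":0.1},{"fingers":0,"offset":[0,0,0],"roll":0.15},{"fingers":0,"offset":[0,0,0],"roll":0.2},{"fingers":0,"offset":[0,0,0],"roll":0.25},{"fingers":0,"offset":[0,0,0],"roll":0.3},{"fingers":0,"offset":[0,0,0],"roll":0.3},{"fingers":0,"offset":[0,0,0],"roll":0.3},{"fingers":0,"offset":[0,0,0],"roll":0.3}]' 60 >/dev/null
python3 f.py
```

```text
t 13.85 pos [0.57015 0.13068 0.0737 ] s=112.45mm lat=-0.10 along -8.41 lat 4.21 z 3.53 mz 0.063 wing -2.055 d in tool [-0.634  0.773 -0.003]
t 14.75 pos [0.57028 0.13058 0.07369] s=112.31mm lat=-0.02 along -8.05 lat 4.75 z 3.51 mz -0.092 wing -2.355 d in tool [-0.377  0.926 -0.003]
```

```bash

python3 -m inch '[{"fingers":0,"offset":[0,0,0],"roll":0.05},{"fingers":0,"offset":[0,0,0],"roll":0.1},{"fingers":0,"offset":[0,0,0],"roll":0.15},{"fingers":0,"offset":[0,0,0],"roll":0.2},{"fingers":0,"offset":[0,0,0],"roll":0.25},{"fingers":0,"offset":[0,0,0],"roll":0.3},{"fingers":0,"offset":[0,0,0],"roll":0.3},{"fingers":0,"offset":[0,0,0],"roll":0.3},{"fingers":0,"offset":[0,0,0],"roll":0.3}]' 60 >/dev/null
python3 f.py
```

```text
t 15.65 pos [0.57039 0.13046 0.07373] s=112.16mm lat=0.04 along -9.29 lat 4.47 z 4.67 mz -0.092 wing -2.655 d in tool [-0.087  0.996 -0.003]
```

```bash

python3 -m inch '[{"fingers":0,"offset":[0,-0.2,0],"roll":0.05},{"fingers":0,"offset":[0,-0.2,0],"roll":0.1},{"fingers":0,"offset":[0,-0.2,0],"roll":0.15},{"fingers":0,"offset":[0,-0.2,0],"roll":0.2},{"fingers":0,"offset":[0,-0.2,0],"roll":0.25},{"fingers":0,"offset":[0,-0.2,0],"roll":0.25},{"fingers":0,"offset":[0,-0.2,0],"roll":0.25}]' 60 >/dev/null
python3 f.py
python3 -m inch '[{"fingers":0,"offset":[0,0,0],"roll":0.04},{"fingers":0,"offset":[0,0,0],"roll":0.08},{"fingers":0,"offset":[0,0,0],"roll":0.12},{"fingers":0,"offset":[0,0,0],"roll":0.16},{"fingers":0,"offset":[0,0,0],"roll":0.2},{"fingers":0,"offset":[0,0,0],"roll":0.2},{"fingers":0,"offset":[0,0,0],"roll":0.2}]' 60 >/dev/null
python3 f.py
```

```text
t 16.35 pos [0.57046 0.1303  0.07376] s=111.98mm lat=0.05 along -8.62 lat 3.85 z 5.07 mz -0.084 wing -2.905 d in tool [ 0.162  0.987 -0.003]
t 17.05 pos [0.57046 0.13022 0.07379] s=111.91mm lat=0.01 along -9.18 lat 3.60 z 5.17 mz -0.096 wing -3.105 d in tool [ 0.355  0.935 -0.004]
```

```bash

python3 -m inch '[{"fingers":0,"offset":[0,0,0],"roll":0.04},{"fingers":0,"offset":[0,0,0],"roll":0.08},{"fingers":0,"offset":[0,0,0],"roll":0.12},{"fingers":0,"offset":[0,0,0],"roll":0.15},{"fingers":0,"offset":[0,0,0],"roll":0.15},{"fingers":0,"offset":[0,0,0],"roll":0.15}]' 60 >/dev/null
python3 f.py
python3 -m inch '[{"fingers":0,"offset":[0,0,0],"roll":0.03},{"fingers":0,"offset":[0,0,0],"roll":0.06},{"fingers":0,"offset":[0,0,0],"roll":0.06},{"fingers":0,"offset":[0,0,0],"roll":0.06}]' 60 >/dev/null
python3 f.py
```

```text
t 17.65 pos [0.57048 0.13013 0.0738 ] s=111.82mm lat=-0.00 along -9.91 lat 3.51 z 3.55 mz -0.030 wing 3.028 d in tool [ 0.491  0.871 -0.004]
t 18.05 pos [0.57046 0.13011 0.07379] s=111.81mm lat=-0.02 along -10.85 lat 3.08 z 4.39 mz -0.090 wing 2.968 d in tool [ 0.542  0.84  -0.004]
```

```bash

python3 -m inch '[{"fingers":0,"offset":[0,0,0],"roll":0.03},{"fingers":0,"offset":[0,0,0],"roll":0.05},{"fingers":0,"offset":[0,0,0],"roll":0.05},{"fingers":0,"offset":[0,0,0],"roll":0.05}]' 60 >/dev/null
python3 f.py
```

```text
t 18.45 pos [0.57043 0.13013 0.07381] s=111.84mm lat=-0.05 along -10.11 lat 2.88 z 4.55 mz 0.615 wing 2.919 d in tool [ 0.583  0.812 -0.004]
```

The screw is on its tight stop, since the moment jumped. I'll relax the twist, open gently and lift straight up.

```bash

python3 -m inch '[{"fingers":0,"offset":[0,0,0],"roll":-0.03},{"fingers":0,"offset":[0,0,0],"roll":-0.03}]' 20 >/dev/null
python3 f.py
python3 -m inch '[{"fingers":12,"offset":[0,0,0],"roll":-0.0},{"fingers":18,"offset":[0,0,0],"roll":0},{"fingers":26,"offset":[0,0,0],"roll":0},{"fingers":34,"offset":[0,0,0],"roll":0},{"fingers":34,"offset":[0,0,0],"roll":0},{"fingers":34,"offset":[0,0,0],"roll":0},{"fingers":34,"offset":[0,0,-10],"roll":0},{"fingers":34,"offset":[0,0,-40],"roll":0},{"fingers":34,"offset":[0,0,-80],"roll":0},{"fingers":34,"offset":[0,0,-120],"roll":0},{"fingers":34,"offset":[0,0,-120],"roll":0},{"fingers":34,"offset":[0,0,-120],"roll":0}]' 20
python3 f.py
python3 - <<'E'
from h import *
P0=np.load('last_scene.npz')
snap('scene','s5.png',(310,215,420,300),7)
c=imaging.capture('top');P=cloud(c)
Q=P.reshape(-1,3)
W=Q[(Q[:,2]>.098)&(Q[:,2]<.112)&(abs(Q[:,0]-.57)<.04)&(abs(Q[:,1]-.13)<.04)]
print(len(W),W.mean(0),cv2.minAreaRect(W[:,:2].astype(np.float32)*1000) if len(W) else '')
E
```

```text
t 18.65 pos [0.57045 0.13012 0.07382] s=111.82mm lat=-0.03 along -10.14 lat 3.28 z 4.91 mz 0.095 wing 2.949 d in tool [ 0.558  0.83  -0.004]
time_s: 19.85
ee_pos: [0.5696, 0.1321, 0.195]
tool_rot: [0.3, 3.125, 0.001]
contact_force: [-0.3, -0.7, -0.3]
grip_width: 0.399
gripper_force: 0.0
t 19.85 pos [0.56964 0.13214 0.19497] s=114.00mm lat=0.00 along -0.57 lat -0.52 z -0.28 mz -0.027 wing 2.950 d in tool [ 0.557  0.83  -0.001]
48 [0.56343038 0.13107461 0.10478358] ((564.2509765625, 131.30029296875), (9.0952787399292, 30.1280517578125), 84.50695037841797)
```

View pics/s5.png

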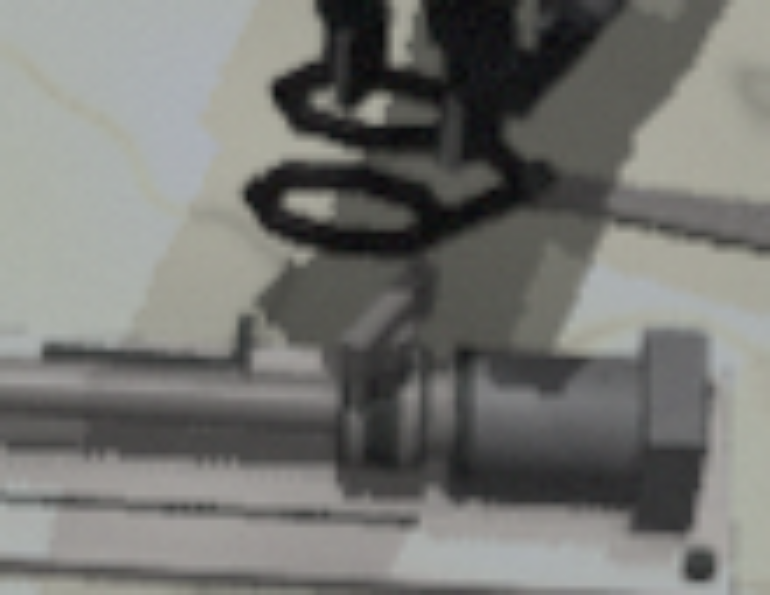

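The collar sits against the nose (x≈425), the wing is back at its tight angle (about -5.5°), the bystanders haven't moved and the gripper is clear. I'll hand it in.

```bash
python3 -c "
from h import *
print(r.hand_in())"
```

```text
the job is handed in; nothing more can be done
None
```

I loosened the screw, slid the collar onto the buffer, tightened the screw fully to its stop and handed the job in at about 20 s; the hand-in returned no verdict. The preload should be about 8 N: wrist forces put it at roughly 6 to 9.5 N, but I could not measure it directly after letting go.

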